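# Spread a circlip over the positioner's axle stub

## Task

Pick up the circlip pliers by squeezing their handles, so that the circlip on their tips spreads, and bring it over the upright axle stub of the rotary positioner. Slide the spread circlip down round the stub, without forcing it, until it is level with the groove, and finish there while still holding: pliers level, handles squeezed home, circlip wide open and not resting on or pressing against the positioner. Leave the lens, the bearing and the jar alone.

Things in the scene. Friction and masses are not known exactly. Their poses are not given: they have to be found in the camera images.
- pliers: Loose circlip pliers, 245 mm long, 0.3 kg, lying flat on the rest, the circlip fixed on their tips. Origin: underside of the pivot disc (diameter 26 mm). Own x runs to the tips and circlip, z up, y across the handles. Two black handles run back from x -28 to -122 mm, each 9 mm thick, z 0 to 14 mm; jaws reach x +73 mm, z 2 to 14 mm. Centre of mass near the grip point.
- grip (a point): Where to squeeze: midway between the handles, mid height, pliers x -55, y 0, z 7 mm; axes as the pliers. Outsides there 40 mm apart at rest (splayed 0.12 rad each), 26 mm and parallel when home. Both move alike: closing pads centre and align the pliers, and as the handles turn in the pads the pliers move 2 mm forward (+x) relative to the gripper. 45 mm free before and behind.
- clip_center (a point): Centre of the spread circlip, mid thickness: pliers x +95, y 0, z -10 mm (150 mm ahead of, 17 mm below the grip point; 152 mm ahead of the pads once squeezed home). Level flat dark ring, 4 mm thick, 5 mm wide, two halves hinged at the far end, ears at the tips. Inside round, 46 mm in diameter when fully spread; about 37 mm across y at rest, too small for the stub.
- handle_l (a joint): Squeeze of the handles, rad: 0 at rest, 0.123 home against a stop; the other handle and the circlip follow. Spring: 6 N on each handle at the grip point starts it, 12 N takes it home; grip with 25 to 30 N. Home leaves 3 mm all round the stub; counted as wide open above 0.1.
- positioner: Fixed rotary positioner, origin at the centre of its underside. Square base plate 120 mm, 12 mm thick; black motor drum 76 mm in diameter to z 62 mm; platter 92 mm in diameter, z 62 to 74; hub 56 mm, z 74 to 92; upright steel axle stub 40 mm in diameter, z 92 to 130, top rim chamfered 2 mm, with a round groove 33 mm in diameter at z 107 to 115.
- groove (a point): On the stub's axis at the middle of the groove's width, 111 mm above the bench, 19 mm below the stub's top.
- stub_top (a point): Centre of the stub's top face, 130 mm above the bench.
- rest: Fixed rest of the pliers: black base plate 150 x 100 x 8 mm, two grey cross bars with tops 45 mm above the bench. Origin on the bench below the grip point. Bars at x +57 mm (18 mm thick, 50 mm long, under the pivot) and x -60 mm (14 mm thick, 80 mm long, under the tails).
- lens: Bystander: black lens standing upright, diameter 68 mm, 84 mm tall, origin at the centre of its underside.
- bearing: Bystander: steel bearing ring lying flat, outside diameter 52 mm, 16 mm tall, origin at the centre of its underside.
- jar: Bystander: amber jar with white cap, diameter 54 mm, 59 mm tall, origin at the centre of its underside.
Mind the look-alikes: they are no part of the job. Leave any turquoise look-alike of the positioner alone. What is shaped like the rest but purple is not meant.

How it is judged:
By the outcome, as a careful person would: the job done as asked, in the order asked, and still so for the second after the job is handed in, while the arm keeps its last pose, push and grip.
It also fails if it takes over 40 s, if anything falls off the work surface, if the arm or the gripper's body presses on something with over 40 N, if the wrist force passes 120 N, or if a joint passes its speed limit or range.

## Robot

A 6-joint arm with a two-finger parallel gripper is mounted at the origin on the work surface. World frame = base frame: x ahead of the robot, y to its left, z up, the work surface at z = 0. Lengths are in m, angles in rad, forces in N, time in s.
With the tool pointing down it reaches from about 0.35 to 0.975 m from the base axis. Payload 4.9 kg.
Tool frame: the origin (TCP) lies at the very end of the fingers, on their centre line; the grasp point (between the pads) lies 19 mm behind it (ctrl.grasp_offset is the distance from the TCP to the grasp point, in m); z points along the fingers, y is the line along which they close (so a half turn about z gives the same grasp; the last joint's range is limited). The gripper opens to 85 mm and grips with 20 to 120 N. Pads are 22 mm wide; open, the fingers measure 114 mm over their backs; the gripper's body (76 mm by 85 mm) begins 54 mm behind the grasp point. The pads swing forward as they close: fully open they stand 13 mm farther back than shut.
Start: joints at [1.172, 0.053, 1.613, -0, 1.476, -0.119], TCP at [0.173, 0.601, 0.231] pointing down, gripper open.
Joint ranges: [-3.01, 3.01], [-1.01, 2.22], [0.06, 2.58], [-1.02, 4.17], [0.09, 2.62], [-3.14, 3.14]. Speed limits (rad/s): [2.57, 2.57, 3.14, 3.14, 3.14, 3.14].

## Interface

Orientations are given as a rotation vector (axis times angle).
In Python, from station import ctrl, optics gives the robot as it stands.
- The arm moves only by the shell command python3 -m handwheel 'ROWS' [OPENING] [FORCE]. ROWS is JSON, a list of rows, each an object of numbers: "tx", "ty", "tz": the shift along the tool's x, y, z in mm; "roll": the turn about the tool's z in rad. A call has 1 to 12 rows; each row shifts and turns the commanded pose from where the row before left it, along the tool's axes as they then stand; what a row does not reach is not made up. A row lasts 1/12 s, in which the tool goes at most 41.7 mm and 7.16 degrees, less where a joint would pass 70% of its speed; a pose out of reach is approached as far as the arm can. A call with a gripper value outside its range is refused whole. OPENING is the finger opening in mm, from 0 to 85.4, set as the call begins (- or left out, the last holds). The fingers move at their own pace and stop on an object; FORCE is the grip in N (left out, the last holds). Time passes only in rows, so rows that do not move let the fingers close. It gives the time, the measured TCP pose, the force, the opening and the grip force at its end, in the units of the state.
- ctrl.get_obs(): the state, without advancing time (a new reading comes with each control period).
- optics.get_image(name): name is "scene" or "side" or "wrist"; returns (picture, depth): 420x560x3 uint8, red, green, blue; 420x560 float32, m along the optical axis (not along the pixel's ray), 0 where there is no reading.
- optics.camera_params(name): a dict with "mtx" (3x3 intrinsics, pixels), "extrinsics" (4x4, takes a point from camera to world coordinates); the wrist camera has in their place "tool_from_camera" (4x4, takes a point from camera to tool coordinates, whose origin is the TCP and whose axes are the flange's). Camera axes: x right, y down, z forward; pixel columns grow to the right and rows downward; lengths in m; the calibration is good to about 2 mm. The wrist camera is an equidistant fisheye: a pixel r from the principal point sees the ray r / f radians off the axis. A picture is of the moment at which its call begins: read the wrist's pose just before it. camera_params takes no time and is no camera call.
- ctrl.finish_job(): hands the job in; it is judged then, once.
The state is a dict: "t": time; "q": joint angles; "dq": joint speeds; "effort": joint torques, N m; "tool_pos": TCP position; "tool_rot": TCP orientation; "contact_force": force on the tool from outside, world axes, zero at the start; "wrist_torque": the same for the moment, N m; "opening": finger opening in m; "grip_force": force on a finger pad.
Only numpy, scipy, OpenCV 4.12 (cv2) and the standard library are available. Lean on these libraries where they do the work, as an engineer would, in place of code of your own. Each camera call takes 0.05 s, during which the arm holds its last target. There are 200 camera calls.

## Working session

There is one attempt and no reset: what is moved stays moved. The work goes in short steps, Python scripts to look and compute and a shell command to move; the robot and the scene stay as the last step left them, time stands still between calls to the robot, and variables do not carry over. Pictures are saved under pics/ and viewed, at most 11 in all, crops included, and the job is handed in when it is done.

```bash
mkdir -p pics; ls; python3 - <<'E'
from station import ctrl, optics
import cv2,numpy as np
o=ctrl.get_obs();print(o['t'],o['tool_pos'],o['tool_rot'],o['opening'],ctrl.grasp_offset)
for n in('scene','side','wrist'):
    im,d=optics.get_image(n);cv2.imwrite(f'pics/{n}0.png',im[...,::-1]);np.savez(f'{n}0.npz',im=im,d=d)
    print(n,optics.camera_params(n))
E
```

```text
pics
0.0 [0.17235945 0.60010776 0.23005579] [-0.43804896 -3.11037974  0.0031177 ] 0.08537771765963721 0.0187
scene {'mtx': array([[478.61948637,   0.        , 282.18890988],
       [  0.        , 478.61948637, 204.36167258],
       [  0.        ,   0.        ,   1.        ]]), 'extrinsics': array([[ 0.78900623,  0.38258967, -0.4807227 ,  1.27947402],
       [ 0.61424116, -0.47427271,  0.63069262, -0.82207512],
       [ 0.01330282, -0.79290008, -0.60920645,  0.92000434],
       [ 0.        ,  0.        ,  0.        ,  1.        ]])}
side {'mtx': array([[500.11295918,   0.        , 280.5705636 ],
       [  0.        , 500.11295918, 210.80993843],
       [  0.        ,   0.        ,   1.        ]]), 'extrinsics': array([[-0.94851593, -0.16783625,  0.26860478,  0.23137192],
       [-0.31638137,  0.54181739, -0.77867628,  1.17683412],
       [-0.01484464, -0.8235684 , -0.56702269,  0.95379403],
       [ 0.        ,  0.        ,  0.        ,  1.        ]])}
wrist {'mtx': array([[325.1922621 ,   0.        , 276.91060188],
       [  0.        , 325.1922621 , 213.85393931],
       [  0.        ,   0.        ,   1.        ]]), 'tool_from_camera': array([[-3.81504036e-04, -9.52107095e-01, -3.05764508e-01,
         7.72432885e-02],
       [ 9.99999767e-01, -1.90076012e-04, -6.55835528e-04,
         1.63983080e-03],
       [ 5.66307161e-04, -3.05764687e-01,  9.52106945e-01,
        -1.41835184e-01],
       [ 0.00000000e+00,  0.00000000e+00,  0.00000000e+00,
         1.00000000e+00]])}
```

View pics/scene0.png

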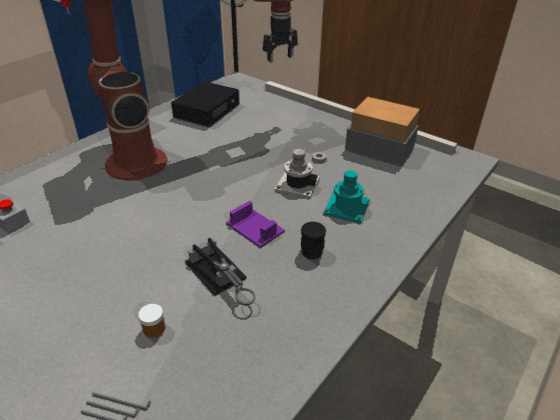

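View pics/side0.png

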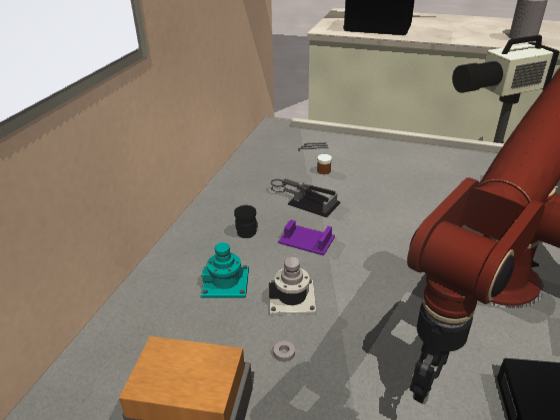

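Scene view: two positioner shapes, white/black/steel at (298,175) and turquoise at (348,197). The first matches the description and the second is the look-alike. There are also two rests: the black one at (218,265) carries the pliers, with the ring at (245,297), and the purple one at (255,224) is not meant. The side view agrees: positioner at (292,285), ring at (278,186).

```bash
cat > h.py <<'E'
import numpy as np,cv2
from station import ctrl,optics
def cloud(n,d):
    p=optics.camera_params(n);K=p['mtx'];E=p['extrinsics']
    v,u=np.mgrid[:420,:560]
    P=np.stack([(u-K[0,2])/K[0,0]*d,(v-K[1,2])/K[1,1]*d,d],-1)@E[:3,:3].T+E[:3,3]
    P[d==0]=np.nan
    return P
def cast(n,u,v,z):
    p=optics.camera_params(n);K=p['mtx'];E=p['extrinsics']
    r=E[:3,:3]@np.array([(u-K[0,2])/K[0,0],(v-K[1,2])/K[1,1],1.]);c=E[:3,3]
    return c+r*(z-c[2])/r[2]
E
python3 - <<'E'
from h import *
ims={}
for n,pu in(('scene',(298,153)),('side',(292,264))):
    f=np.load(n+'0.npz');im,d=f['im'],f['d'];P=cloud(n,d)
    c=cast(n,*pu,.13);print(n,'stub ray',c.round(3))
    near=np.hypot(P[...,0]-c[0],P[...,1]-c[1])<.045
    for lo,hi in((.122,.14),(.08,.1),(.066,.08)):
        m=near&(P[...,2]>lo)&(P[...,2]<hi);q=P[m]
        print(lo,m.sum(),q.min(0).round(3),q.max(0).round(3),np.median(q,0).round(3))
    cu=(245,297) if n=='scene' else(278,186)
    c=cast(n,*cu,.035);print('clip ray',c.round(3))
    m=(np.hypot(P[...,0]-c[0],P[...,1]-c[1])<.25)&(P[...,2]>.028)&(P[...,2]<.07)
    cc,lab,st,ce=cv2.connectedComponentsWithStats(m.astype('uint8'))
    for i in range(1,cc):
        if st[i,4]>25:
            q=P[lab==i];print(st[i],q.min(0).round(3),q.max(0).round(3))
    ims[n]=im[...,::-1]
s=cv2.resize(ims['scene'][140:310,170:390],None,fx=3.5,fy=3.5,interpolation=cv2.INTER_CUBIC);cv2.imwrite('pics/c1.png',s)
s=cv2.resize(ims['side'][165:315,190:360],None,fx=4,fy=4,interpolation=cv2.INTER_CUBIC);cv2.imwrite('pics/c2.png',s)
E
```

```text
scene stub ray [0.532 0.237 0.13 ]
0.122 76 [0.509 0.227 0.122] [0.548 0.266 0.131] [0.528 0.246 0.127]
0.08 121 [0.5   0.219 0.08 ] [0.555 0.278 0.1  ] [0.538 0.234 0.089]
0.066 205 [0.487 0.202 0.066] [0.572 0.28  0.08 ] [0.544 0.226 0.072]
clip ray [ 0.737 -0.253  0.035]
[301 237  17  16 182] [ 0.724 -0.024  0.028] [ 0.779 -0.005  0.07 ]
[188 238  68  67 937] [ 0.516 -0.275  0.028] [ 0.761 -0.155  0.064]
[139 304  25  27 535] [ 0.586 -0.464  0.028] [ 0.643 -0.409  0.062]
side stub ray [0.52  0.261 0.13 ]
0.122 161 [0.504 0.23  0.122] [0.544 0.274 0.134] [0.522 0.255 0.13 ]
0.08 185 [0.496 0.233 0.08 ] [0.55  0.282 0.1  ] [0.518 0.268 0.092]
0.066 385 [0.477 0.223 0.066] [0.564 0.3   0.08 ] [0.512 0.276 0.075]
clip ray [ 0.724 -0.227  0.035]
[317 154  15  14 168] [ 0.585 -0.453  0.029] [ 0.641 -0.4    0.065]
[271 178  66  31 581] [ 0.515 -0.273  0.028] [ 0.758 -0.148  0.069]
[252 217   5  12  33] [ 0.716 -0.003  0.029] [0.723 0.023 0.067]
[286 219  10  10  57] [ 0.602 -0.042  0.028] [0.623 0.    0.05 ]
```

View pics/c1.png

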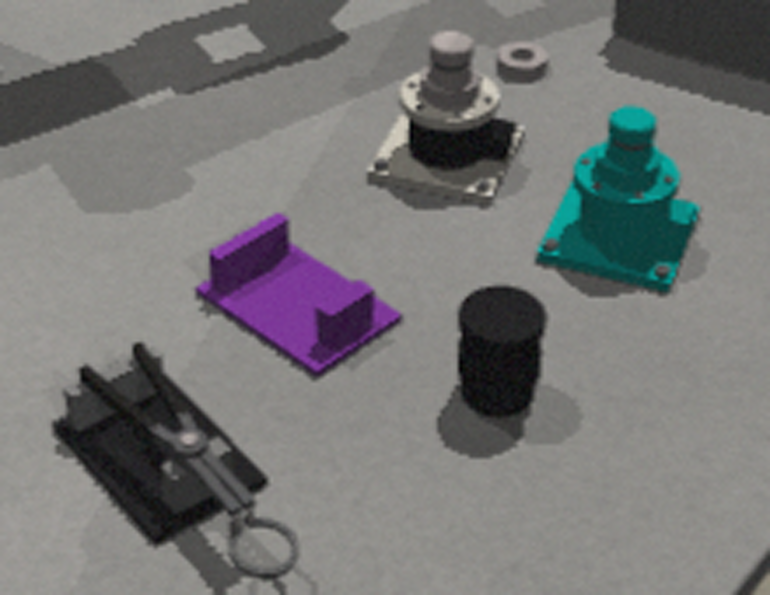

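View pics/c2.png

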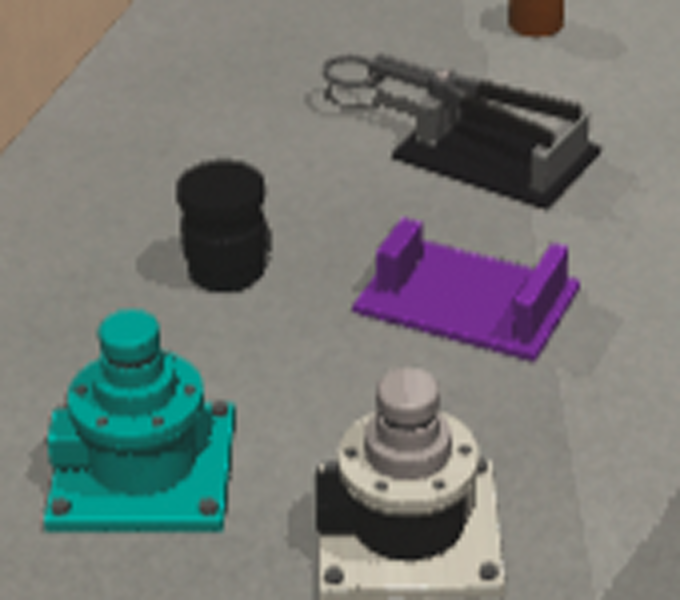

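The crops confirm it. The white/black/steel positioner with the grooved steel stub stands at scene (298,175), and the pliers with the ring lie on the black rest. The teal and purple ones are look-alikes. Next I triangulate the features.

```bash
cat >> h.py <<'E'
def tri(a,b):
    A=[]
    for n,(u,v) in(('scene',a),('side',b)):
        p=optics.camera_params(n);K=p['mtx'];M=np.linalg.inv(p['extrinsics'])[:3];A.append((K@M,np.array([[u],[v]],float)))
    X=cv2.triangulatePoints(A[0][0],A[1][0],A[0][1],A[1][1]);return (X[:3]/X[3]).ravel()
E
python3 - <<'E'
from h import *
from scipy.spatial.transform import Rotation as R
S=lambda x,y:(170+x/3.5,140+y/3.5)
D=lambda x,y:(190+x/4,165+y/4)
for nm,a,b,z in(('pivot',S(190,440),D(443,75),.061),('ring',S(264,547),D(350,72),.035),('tailR',S(84,368),D(583,108),.059),('tailL',S(138,346),D(552,132),.059),('stub',S(451,42),D(408,386),.13)):
    print(nm,tri(a,b).round(4),cast('scene',*a,z).round(4),cast('side',*b,z).round(4))
o=ctrl.get_obs();print(R.from_rotvec(o['tool_rot']).as_matrix().round(3))
f=np.load('scene0.npz');P=cloud('scene',f['d'])
for n in('scene','side'):
    f=np.load(n+'0.npz');P=cloud(n,f['d'])
    m=(P[...,2]>.052)&(P[...,2]<.068)&(P[...,0]>.48)&(P[...,0]<.71)&(abs(P[...,1]+.2)<.08)
    q=P[m][:,:2];print(n,m.sum(),q.mean(0),'axis',np.degrees(np.arctan2(*np.linalg.svd(q-q.mean(0))[2][0][::-1])))
E
```

```text
pivot [ 0.6415 -0.2242  0.06  ] [ 0.6439 -0.2245  0.061 ] [ 0.64   -0.2241  0.061 ]
ring [ 0.7338 -0.2491  0.0323] [ 0.7365 -0.2505  0.035 ] [ 0.7317 -0.2457  0.035 ]
tailR [ 0.5186 -0.2145  0.0544] [ 0.5271 -0.2173  0.059 ] [ 0.5147 -0.211   0.059 ]
tailL [ 0.5339 -0.1712  0.0548] [ 0.5412 -0.1739  0.059 ] [ 0.5305 -0.1679  0.059 ]
stub [0.5249 0.2482 0.1262] [0.5302 0.2433 0.13  ] [0.5224 0.2516 0.13  ]
[[-0.961  0.276 -0.001]
 [ 0.276  0.961 -0.001]
 [ 0.    -0.002 -1.   ]]
scene 433 [ 0.62151797 -0.2198529 ] axis -15.213350618119414
side 295 [ 0.60748904 -0.21079789] axis 164.9598987249069
```

```bash
python3 -m handwheel '[{"tx":-26,"ty":-27.6,"roll":-0.016},{"tx":-26,"ty":-27.6},{"tx":-26,"ty":-27.6},{"tx":-26,"ty":-27.6},{"tx":-26,"ty":-27.6},{"tx":-26,"ty":-27.6},{"tx":-26,"ty":-27.6},{"tx":-26,"ty":-27.6},{"tx":-26,"ty":-27.6},{"tx":-26,"ty":-27.6},{"tx":-26,"ty":-27.6},{"tx":-26,"ty":-27.6}]'
python3 -m handwheel '[{"tx":-26,"ty":-27.6},{"tx":-26,"ty":-27.6},{"tx":-26,"ty":-27.6},{"tx":-26,"ty":-27.6},{"tx":-26,"ty":-27.6},{"tx":-26,"ty":-27.6},{"tx":-26,"ty":-27.6},{"tx":-26,"ty":-27.6},{"tx":-20,"ty":-20},{"tx":-20,"ty":-20},{},{}]'
python3 - <<'E'
from h import *
o=ctrl.get_obs();print(o['t'],o['tool_pos'],o['tool_rot'],o['q'])
im,d=optics.get_image('wrist');cv2.imwrite('pics/w1.png',im[...,::-1])
E
```

```text
0.15 [0.17239808 0.60025711 0.23034672] [-4.38037512e-01 -3.11049952e+00  2.38032233e-03] [ 1.17202570e+00  5.32117626e-02  1.61396963e+00 -1.06378281e-06
  1.47597877e+00 -1.18959654e-01]$[0]: bad value
$[0]: bad value
```

View pics/w1.png

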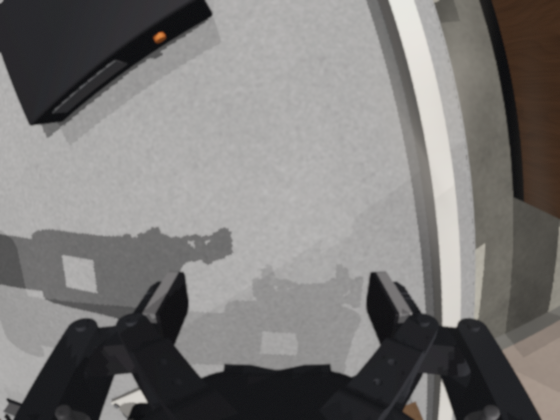

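The picture shows only bare bench under the fingers because the rows were refused. I'll try rows with all four keys.

```bash
python3 -m handwheel --help | head -20; python3 -m handwheel '[{"tx":-26,"ty":-27,"tz":0,"roll":-0.016}]'; python3 -m handwheel '[{"tx":-26.0,"ty":-27.6,"tz":0.0,"roll":0.0}]'
```

```text
t: 0.28
tool_pos: [0.1883, 0.5699, 0.2303]
tool_rot: [-0.406, -3.113, -0.001]
contact_force: [0.3, -0.2, 0.2]
opening: 0.0852
grip_force: 0.0
t: 0.37
tool_pos: [0.2076, 0.5339, 0.2305]
tool_rot: [-0.408, -3.115, 0.002]
contact_force: [0.1, 0.2, 0.8]
opening: 0.0863
grip_force: 0.0invalid input: not JSON, or not a number
```

```bash
python3 -m handwheel '[{"tx":-26,"ty":-27.6,"tz":0,"roll":0},{"tx":-26,"ty":-27.6,"tz":0,"roll":0},{"tx":-26,"ty":-27.6,"tz":0,"roll":0},{"tx":-26,"ty":-27.6,"tz":0,"roll":0},{"tx":-26,"ty":-27.6,"tz":0,"roll":0},{"tx":-26,"ty":-27.6,"tz":0,"roll":0},{"tx":-26,"ty":-27.6,"tz":0,"roll":0},{"tx":-26,"ty":-27.6,"tz":0,"roll":0},{"tx":-26,"ty":-27.6,"tz":0,"roll":0},{"tx":-26,"ty":-27.6,"tz":0,"roll":0},{"tx":-26,"ty":-27.6,"tz":0,"roll":0}]'
python3 -m handwheel '[{"tx":-26,"ty":-27.6,"tz":0,"roll":0},{"tx":-26,"ty":-27.6,"tz":0,"roll":0},{"tx":-26,"ty":-27.6,"tz":0,"roll":0},{"tx":-26,"ty":-27.6,"tz":0,"roll":0},{"tx":-26,"ty":-27.6,"tz":0,"roll":0},{"tx":-26,"ty":-27.6,"tz":0,"roll":0},{"tx":-26,"ty":-27.6,"tz":0,"roll":0},{"tx":-26,"ty":-27.6,"tz":0,"roll":0},{"tx":-26,"ty":-27.6,"tz":0,"roll":0},{"tx":-26,"ty":-27.6,"tz":0,"roll":0},{"tx":0,"ty":0,"tz":0,"roll":0},{"tx":0,"ty":0,"tz":0,"roll":0}]'
python3 - <<'E'
from h import *
from scipy.spatial.transform import Rotation as R
o=ctrl.get_obs();M=R.from_rotvec(o['tool_rot']).as_matrix();print(o['t'],o['tool_pos'],o['q'])
print('yaw',np.degrees(np.arctan2(-M[1,0],-M[0,0])),'need tool mm',(M.T@(np.array([.5885,-.210,.033])-o['tool_pos'])*1000).round(1))
im,d=optics.get_image('wrist');cv2.imwrite('pics/w2.png',im[...,::-1])
E
```

```text
t: 1.28
tool_pos: [0.4053, 0.1647, 0.2314]
tool_rot: [0.413, 3.114, 0.001]
contact_force: [0.4, 0.3, 0.6]
opening: 0.0857
grip_force: 0.0
t: 2.28
tool_pos: [0.5841, -0.1694, 0.2303]
tool_rot: [-0.417, -3.112, -0.001]
contact_force: [0.1, 0.5, 0.2]
opening: 0.0856
grip_force: 0.0
2.2833 [ 0.58413553 -0.16940545  0.23033834] [-4.04647458e-01  1.51241592e-02  1.65299949e+00  1.67478168e-04
  1.47528394e+00 -1.70905410e+00]
yaw -15.26390729114503 need tool mm [-15.2 -38.1 197.3]
```

View pics/w2.png

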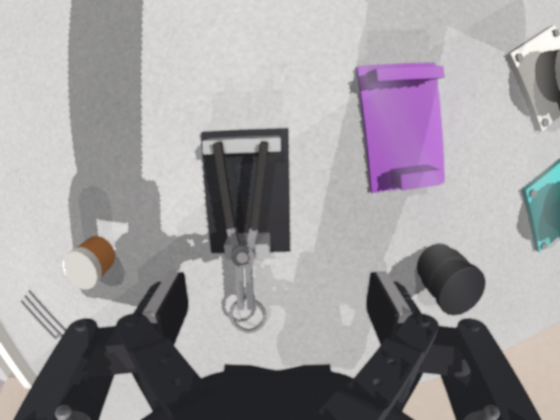

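Wrist view: black rest with pliers, tails at (219,148) and (264,147), pivot (241,256), ring (247,315). I'll cast these for the fine alignment.

```bash
cat >> h.py <<'E'
from scipy.spatial.transform import Rotation as R
def wcast(o,u,v,z):
    p=optics.camera_params('wrist');K=p['mtx'];T=p['tool_from_camera'];M=R.from_rotvec(o['tool_rot']).as_matrix()
    a=np.array([u-K[0,2],v-K[1,2]])/K[0,0];th=np.linalg.norm(a)
    r=M@T[:3,:3]@np.r_[np.sin(th)*a/th,np.cos(th)];c=M@T[:3,3]+o['tool_pos']
    return c+r*(z-c[2])/r[2]
E
python3 - <<'E'
from h import *
o=ctrl.get_obs()
for n,u,v,z in(('tl',219,148,.059),('tr',264,147,.059),('piv',241,256,.061),('ring',247,315,.035)):print(n,wcast(o,u,v,z).round(4))
E
```

```text
tl [ 0.5269 -0.2095  0.059 ]
tr [ 0.5381 -0.1671  0.059 ]
piv [ 0.6412 -0.2216  0.061 ]
ring [ 0.7331 -0.2462  0.035 ]
```

```bash
python3 -m handwheel '[{"tx":-15,"ty":-37,"tz":0,"roll":0},{"tx":0,"ty":0,"tz":40,"roll":0},{"tx":0,"ty":0,"tz":40,"roll":0},{"tx":0,"ty":0,"tz":40,"roll":0},{"tx":0,"ty":0,"tz":30,"roll":0},{"tx":0,"ty":0,"tz":20,"roll":0},{"tx":0,"ty":0,"tz":0,"roll":0},{"tx":0,"ty":0,"tz":0,"roll":0}]' 70
python3 - <<'E'
from h import *
o=ctrl.get_obs();M=R.from_rotvec(o['tool_rot']).as_matrix()
print('need',(M.T@(np.array([.588,-.209,.031])-o['tool_pos'])*1000).round(1),o['contact_force'])
E
```

```text
t: 3.0
tool_pos: [0.5878, -0.2058, 0.0605]
tool_rot: [-0.411, -3.112, -0.002]
contact_force: [0.4, 0.0, 0.3]
opening: 0.0704
grip_force: 0.0
need [-1.1 -3.  29.5] [0.44119227 0.02179995 0.33226158]
```

```bash
python3 -m handwheel '[{"tx":-1,"ty":-3,"tz":15,"roll":0},{"tx":0,"ty":0,"tz":14,"roll":0},{"tx":0,"ty":0,"tz":0,"roll":0},{"tx":0,"ty":0,"tz":0,"roll":0}]'
python3 -m handwheel '[{"tx":0,"ty":0,"tz":0,"roll":0},{"tx":0,"ty":0,"tz":0,"roll":0},{"tx":0,"ty":0,"tz":0,"roll":0},{"tx":0,"ty":0,"tz":0,"roll":0},{"tx":0,"ty":0,"tz":0,"roll":0},{"tx":0,"ty":0,"tz":0,"roll":0},{"tx":0,"ty":0,"tz":0,"roll":0},{"tx":0,"ty":0,"tz":0,"roll":0},{"tx":0,"ty":0,"tz":0,"roll":0},{"tx":0,"ty":0,"tz":0,"roll":0},{"tx":0,"ty":0,"tz":0,"roll":0},{"tx":0,"ty":0,"tz":0,"roll":0}]' 15 28
```

```text
t: 3.33
tool_pos: [0.5885, -0.2103, 0.0316]
tool_rot: [-0.413, -3.113, -0.001]
contact_force: [0.1, -0.4, 0.6]
opening: 0.0699
grip_force: 0.0
t: 4.33
tool_pos: [0.5899, -0.2106, 0.0351]
tool_rot: [0.413, 3.113, 0.0]
contact_force: [-4.5, 3.6, 9.7]
opening: 0.0245
grip_force: 28.4
```

```bash
python3 -m handwheel '[{"tx":0,"ty":0,"tz":-5,"roll":0},{"tx":0,"ty":0,"tz":-10,"roll":0},{"tx":0,"ty":0,"tz":-15,"roll":0},{"tx":0,"ty":0,"tz":-25,"roll":0},{"tx":0,"ty":0,"tz":-25,"roll":0},{"tx":0,"ty":0,"tz":-25,"roll":0},{"tx":0,"ty":0,"tz":-20,"roll":0},{"tx":0,"ty":0,"tz":-15,"roll":0},{"tx":0,"ty":0,"tz":0,"roll":0},{"tx":0,"ty":0,"tz":0,"roll":0}]'
python3 - <<'E'
from h import *
for n in('scene','side'):
    im,d=optics.get_image(n);np.savez(n+'1.npz',im=im,d=d)
    P=cloud(n,d);m=(P[...,2]>.13)&(P[...,0]>.66)&(P[...,0]<.82)&(abs(P[...,1]+.24)<.06)
    q=P[m];print(n,m.sum(),q.min(0).round(3),q.max(0).round(3))
    if n=='scene':a=im[180:320,150:340]
    else:b=im[130:270,230:420]
cv2.imwrite('pics/l1.png',cv2.resize(np.hstack([a,b])[...,::-1],None,fx=2.1,fy=2.1,interpolation=cv2.INTER_CUBIC))
print(ctrl.get_obs())
E
```

```text
t: 5.17
tool_pos: [0.5893, -0.2108, 0.1732]
tool_rot: [0.413, 3.113, -0.001]
contact_force: [-0.8, 0.5, -4.1]
opening: 0.0249
grip_force: 28.1
scene 350 [ 0.661 -0.279  0.167] [ 0.764 -0.218  0.196]
side 141 [ 0.66  -0.279  0.166] [ 0.761 -0.213  0.198]
{'t': 5.2667, 'q': array([-4.62287667e-01,  9.67795715e-02,  1.66973897e+00, -9.37321022e-05,
        1.37803127e+00, -1.76924446e+00]), 'dq': array([0.00014585, 0.0128935 , 0.0123933 , 0.00022444, 0.00246873,
       0.0011455 ]), 'effort': array([-1.82858028e-03, -4.34938323e+01, -3.89890158e+01,  6.93789465e-03,
       -6.96664816e-02,  5.87648356e-05]), 'tool_pos': array([ 0.58802091, -0.21013844,  0.17042273]), 'tool_rot': array([-4.12837103e-01, -3.11149691e+00, -1.36894048e-03]), 'contact_force': array([-0.73720801,  0.84703192, -3.92161578]), 'wrist_torque': array([-0.00712961,  0.07049917, -0.00564294]), 'grip_force': 28.096784055233, 'opening': 0.024431944052832683}
```

View pics/l1.png

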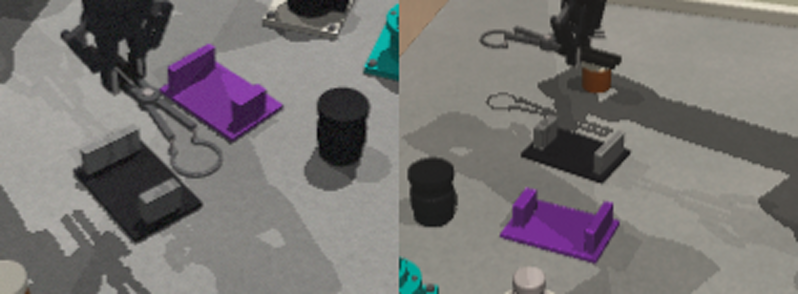

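The lifted pliers look level with the handles closed. The ring is at about (195,157) in the crop's scene half. Next I move over the stub, keeping the same yaw and staying high.

```bash
python3 -m handwheel '[{"tx":8,"ty":10,"tz":0,"roll":0},{"tx":16,"ty":20,"tz":0,"roll":0},{"tx":20,"ty":26,"tz":0,"roll":0},{"tx":20,"ty":26,"tz":0,"roll":0},{"tx":20,"ty":26,"tz":0,"roll":0},{"tx":20,"ty":26,"tz":0,"roll":0},{"tx":20,"ty":26,"tz":0,"roll":0},{"tx":20,"ty":26,"tz":0,"roll":0},{"tx":20,"ty":26,"tz":0,"roll":0},{"tx":20,"ty":26,"tz":0,"roll":0},{"tx":20,"ty":26,"tz":0,"roll":0},{"tx":20,"ty":26,"tz":0,"roll":0}]'
python3 -m handwheel '[{"tx":20,"ty":26,"tz":0,"roll":0},{"tx":20,"ty":26,"tz":0,"roll":0},{"tx":20,"ty":26,"tz":0,"roll":0},{"tx":20,"ty":26,"tz":0,"roll":0},{"tx":16,"ty":20,"tz":0,"roll":0},{"tx":8,"ty":10,"tz":0,"roll":0},{"tx":0,"ty":0,"tz":0,"roll":0},{"tx":0,"ty":0,"tz":0,"roll":0},{"tx":0,"ty":0,"tz":0,"roll":0}]'
python3 - <<'E'
from h import *
o=ctrl.get_obs();M=R.from_rotvec(o['tool_rot']).as_matrix();print(o['t'],o['tool_pos'],M.round(3).tolist())
e=o['tool_pos']-.152*M[:,0];print('clip expected',e,'need',(M.T@(np.array([.5249,.2495,0])-e)*1000).round(1))
t=[]
for n in('scene','side'):
    im,d=optics.get_image(n);np.savez(n+'2.npz',im=im,d=d)
    p=optics.camera_params(n);C=p['mtx']@np.linalg.inv(p['extrinsics'])[:3]@np.r_[e,1];u,v=(C[:2]/C[2]).astype(int);print(n,u,v)
    t.append(cv2.resize(im[v-40:v+60,u-65:u+65],None,fx=3,fy=3,interpolation=cv2.INTER_CUBIC))
cv2.imwrite('pics/h1.png',np.hstack(t)[...,::-1])
E
```

```text
t: 6.27
tool_pos: [0.446, 0.1294, 0.1706]
tool_rot: [-0.413, -3.112, 0.001]
contact_force: [0.2, -0.1, -2.8]
opening: 0.0251
grip_force: 28.1
t: 7.02
tool_pos: [0.3823, 0.2836, 0.1713]
tool_rot: [-0.413, -3.113, 0.002]
contact_force: [0.2, 0.5, -3.3]
opening: 0.0248
grip_force: 28.1
7.0167 [0.38234177 0.28364346 0.17132127] [[-0.965, 0.261, -0.001], [0.261, 0.965, -0.001], [0.001, -0.001, -1.0]]
clip expected [0.52908093 0.24400014 0.17116376] need [  5.3   4.5 171.2]
scene 299 140
side 290 246
```

View pics/h1.png

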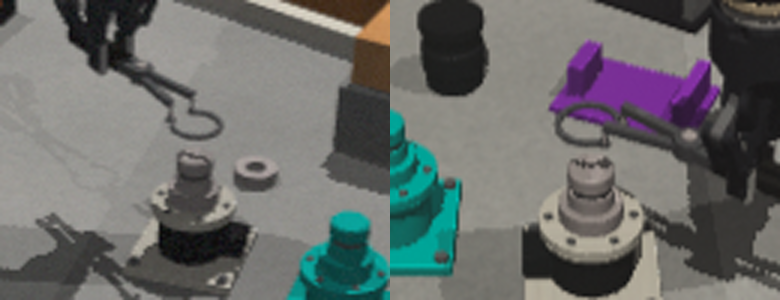

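The ring is at scene (299.3,141) and side (289.3,247), within 1 px of where the kinematics put it. It hovers above the stub, which is at crop (193,160) and (590,165). I'll refine the stub axis by fitting circles of known radius to the first clean images.

```bash
python3 - <<'E'
from h import *
from scipy.optimize import least_squares
c0=np.array([.525,.249])
for n in('scene','side'):
    f=np.load(n+'0.npz');P=cloud(n,f['d']);im=f['im'].astype(int)
    near=np.hypot(P[...,0]-c0[0],P[...,1]-c0[1])
    for r,lo,hi in((.02,.117,.126),(.028,.077,.089),(.046,.064,.071),(.038,.02,.058)):
        q=P[(abs(near-r)<.008)&(P[...,2]>lo)&(P[...,2]<hi)][:,:2]
        s=least_squares(lambda c:np.hypot(*(q-c).T)-r,c0,loss='soft_l1',f_scale=.001)
        print(n,r,len(q),s.x.round(4),np.std(s.fun).round(4))
    # flat top & platter: depth height check
    m=(near<.015);print('top z',np.median(P[m][:,2]).round(4))
    # top-face silhouette: project rim circle, compare to edges by rows
    p=optics.camera_params(n);C=p['mtx']@np.linalg.inv(p['extrinsics'])[:3]@np.r_[c0,.13,1];u,v=(C[:2]/C[2]);print('proj',u.round(1),v.round(1))
    g=im.sum(2)
    for vv in range(int(v)-8,int(v)+14,2):
        print(vv,g[vv,int(u)-14:int(u)+15].tolist())
E
```

```text
scene 0.02 35 [0.5252 0.2492] 0.0031
scene 0.028 68 [0.5248 0.2505] 0.0025
scene 0.046 75 [0.5244 0.2507] 0.0027
scene 0.038 200 [0.5258 0.2505] 0.0026
top z 0.1269
proj 298.6 150.7
142 [439, 438, 416, 368, 354, 352, 355, 356, 359, 352, 356, 355, 350, 360, 364, 360, 355, 358, 351, 355, 348, 356, 352, 350, 349, 353, 349, 368, 411]
144 [384, 371, 362, 357, 359, 361, 361, 366, 358, 363, 358, 359, 356, 357, 351, 351, 353, 354, 345, 354, 355, 349, 342, 348, 345, 353, 347, 347, 343]
146 [368, 353, 356, 348, 354, 352, 358, 360, 356, 353, 349, 351, 365, 364, 360, 354, 356, 353, 349, 350, 350, 349, 353, 346, 353, 355, 351, 343, 354]
148 [352, 353, 349, 349, 354, 346, 350, 356, 358, 355, 365, 372, 376, 380, 378, 384, 373, 356, 350, 346, 358, 357, 354, 345, 340, 340, 344, 348, 341]
150 [346, 348, 360, 352, 361, 352, 350, 353, 366, 414, 478, 518, 525, 523, 517, 509, 494, 469, 477, 451, 385, 353, 346, 342, 340, 358, 352, 344, 348]
152 [357, 353, 353, 352, 348, 355, 349, 353, 366, 416, 496, 515, 519, 510, 495, 478, 464, 472, 468, 463, 417, 369, 360, 358, 364, 357, 350, 350, 348]
154 [339, 350, 351
[... 1859 characters left out ...]
 444, 459, 461, 461, 463, 463, 500, 510, 515, 520, 514, 488, 430, 287, 395, 402, 399, 392, 391, 393]
266 [411, 409, 406, 411, 407, 407, 404, 251, 222, 296, 351, 426, 441, 485, 503, 527, 522, 484, 444, 372, 279, 249, 261, 386, 391, 395, 406, 404, 406]
268 [399, 401, 404, 400, 425, 468, 458, 257, 204, 243, 259, 268, 279, 291, 298, 304, 304, 302, 300, 290, 276, 246, 380, 478, 496, 438, 410, 406, 401]
270 [405, 449, 526, 487, 530, 422, 381, 255, 374, 171, 181, 188, 247, 287, 299, 301, 303, 267, 233, 184, 174, 386, 288, 457, 486, 574, 569, 551, 459]
272 [467, 481, 482, 482, 397, 381, 380, 227, 229, 277, 309, 303, 276, 273, 233, 227, 225, 390, 398, 331, 344, 274, 223, 461, 464, 505, 580, 582, 580]
```

```bash
cat >> h.py <<'E'
from scipy.optimize import least_squares
def ring(n,P,e):
    h=np.hypot(P[...,0]-e[0],P[...,1]-e[1]);ax=(P[...,0]-e[0])*.965-(P[...,1]-e[1])*.262
    q=P[(abs(h-.0255)<.007)&(ax>-.018)&(abs(P[...,2]-e[2])<.007)]
    s=least_squares(lambda c:np.hypot(*(q[:,:2]-c).T)-.0255,e[:2],loss='soft_l1',f_scale=.001)
    a=(q[:,:2]-e[:2])@np.array([.965,-.262]);b=(q[:,:2]-e[:2])@np.array([.262,.965])
    c=np.linalg.lstsq(np.c_[np.ones(len(a)),a,b],q[:,2],rcond=None)[0]
    print(n,len(q),'ring',s.x.round(4),'sd',np.std(s.fun).round(4),'z',np.median(q[:,2]).round(4),'tilt x,y',c[1:].round(3))
E
python3 - <<'E'
from h import *
o=ctrl.get_obs();M=R.from_rotvec(o['tool_rot']).as_matrix();e=o['tool_pos']-.152*M[:,0];print(e)
for n in('scene','side'):
    P=cloud(n,np.load(n+'2.npz')['d']);ring(n,P,e)
    a=(P-e)@np.array([.965,-.262,0]);b=(P-e)@np.array([.262,.965,0])
    for lo,hi in((-.11,-.082),(-.07,-.025)):
        q=P[(a>lo)&(a<hi)&(abs(b)<.015)&(abs(P[...,2]-e[2]-.02)<.015)];print('jaw top z',len(q),np.percentile(q[:,2],[20,50,80,95]).round(4)) if len(q) else 0
print('need',(M.T@(np.array([.5247,.2502,0])-e)*1000).round(1))
E
```

```text
[0.529632   0.24360012 0.17170124]
scene 59 ring [0.5301 0.2438] sd 0.0022 z 0.1694 tilt x,y [ 0.017 -0.007]
jaw top z 51 [0.1858 0.193  0.1963 0.1977]
jaw top z 66 [0.1841 0.1886 0.1902 0.192 ]
side 93 ring [0.528  0.2461] sd 0.0019 z 0.173 tilt x,y [ 0.008 -0.002]
jaw top z 111 [0.191  0.1969 0.2002 0.2019]
jaw top z 118 [0.1879 0.1924 0.1947 0.1957]
need [  6.4   5.2 171.7]
```

```bash
python3 -m handwheel '[{"tx":3,"ty":2.5,"tz":0,"roll":0},{"tx":2.8,"ty":2,"tz":0,"roll":0},{"tx":0,"ty":0,"tz":8,"roll":0},{"tx":0,"ty":0,"tz":10,"roll":0},{"tx":0,"ty":0,"tz":8,"roll":0},{"tx":0,"ty":0,"tz":4,"roll":0},{"tx":0,"ty":0,"tz":0,"roll":0},{"tx":0,"ty":0,"tz":0,"roll":0},{"tx":0,"ty":0,"tz":0,"roll":0}]'
python3 - <<'E'
from h import *
t=[];pos=[]
for k in range(3):
    for n in('scene','side'):
        o=ctrl.get_obs();M=R.from_rotvec(o['tool_rot']).as_matrix();e=o['tool_pos']-.152*M[:,0];pos.append(e)
        im,d=optics.get_image(n);ring(n,cloud(n,d),e)
        if k==0:
            p=optics.camera_params(n);C=p['mtx']@np.linalg.inv(p['extrinsics'])[:3]@np.r_[e,1];u,v=(C[:2]/C[2]).astype(int);print(n,u,v)
            t.append(cv2.resize(im[v-30:v+40,u-32:u+33],None,fx=6,fy=6,interpolation=cv2.INTER_CUBIC))
print('kin clip',np.mean(pos,0),np.std(pos,0))
cv2.imwrite('pics/h2.png',np.hstack(t)[...,::-1])
E
```

```text
t: 7.87
tool_pos: [0.3787, 0.2902, 0.1425]
tool_rot: [0.413, 3.114, 0.0]
contact_force: [0.7, 0.6, -2.4]
opening: 0.025
grip_force: 28.1
scene 57 ring [0.5267 0.2497] sd 0.0021 z 0.1405 tilt x,y [0.015 0.017]
scene 299 147
side 92 ring [0.5242 0.2533] sd 0.0024 z 0.1446 tilt x,y [-0.011  0.021]
side 290 257
scene 52 ring [0.527  0.2499] sd 0.0027 z 0.141 tilt x,y [ 0.012 -0.026]
side 95 ring [0.5241 0.2529] sd 0.0023 z 0.1445 tilt x,y [-0.008  0.014]
scene 53 ring [0.526  0.2501] sd 0.002 z 0.1413 tilt x,y [ 0.005 -0.011]
side 93 ring [0.5242 0.2532] sd 0.0023 z 0.1444 tilt x,y [0.01 0.  ]
kin clip [0.52556414 0.25065359 0.14288187] [6.73229581e-05 3.54771244e-05 1.71789711e-04]
```

View pics/h2.png

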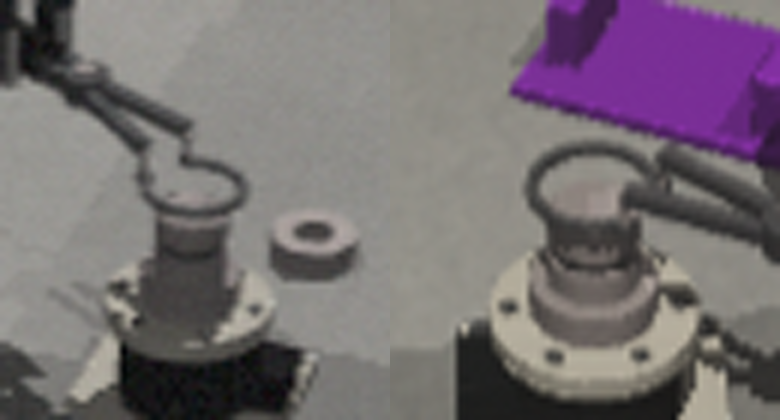

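Ring around the stub axis in both views, scene crop (192,185) and side crop (593,185), with no visible tilt. I check the ring size and its offset to the stub by casting ring pixels onto its plane.

```bash
python3 - <<'E'
from h import *
o=ctrl.get_obs();zc=.1425
ax=np.array([.965,-.262]);ay=np.array([.262,.965])
for n,zb in(('scene',-.003),('side',.001)):
    ds=[];
    for k in range(3):im,d=optics.get_image(n);ds.append(d)
    d=np.median(ds,0);P=cloud(n,d);e=np.array([.525,.2502])
    m=(np.hypot(P[...,0]-e[0],P[...,1]-e[1])<.036)&(abs(P[...,2]-zc-zb)<.006)
    v,u=np.nonzero(m)
    Q=np.array([cast(n,a,b,zc)[:2] for a,b in zip(u,v)])-e
    a,b=Q@ax,Q@ay;k=a>-.02
    print(n,k.sum(),'x max',np.sort(a)[-4:].round(4),'y',np.sort(b[k])[:4].round(4),np.sort(b[k])[-4:].round(4))
    s=least_squares(lambda c:np.hypot(a[k]-c[0],b[k]-c[1])-c[2],[0,0,.0255],loss='soft_l1',f_scale=.001);print('circle in pliers axes',s.x.round(4),np.std(s.fun).round(4))
    # stub top face at same method from clean image
    f=np.load(n+'0.npz');g=f['im'].astype(int).sum(2);P0=cloud(n,f['d'])
    m=(np.hypot(P0[...,0]-e[0],P0[...,1]-e[1])<.03)&(P0[...,2]>.1255+zb)
    v,u=np.nonzero(m);Q=np.array([cast(n,a,b,.13)[:2] for a,b in zip(u,v)],dtype=np.float32)-e
    c,r=cv2.minEnclosingCircle(Q.astype(np.float32));c=np.array(c);print('stub top',len(Q),'centroid',(Q.mean(0)@ax).round(4),(Q.mean(0)@ay).round(4),'circ',(c@ax).round(4),(c@ay).round(4),round(r,4))
im,d=optics.get_image('wrist');cv2.imwrite('pics/w3.png',im[...,::-1])
E
```

```text
scene 63 x max [0.0302 0.031  0.032  0.0338] y [-0.031  -0.0307 -0.0296 -0.0284] [0.024  0.0253 0.0254 0.0266]
circle in pliers axes [ 0.0039 -0.0024  0.0254] 0.0028
stub top 74 centroid 0.0077 -0.0065 circ 0.0092 -0.0067 0.0228
side 102 x max [0.0263 0.0263 0.0264 0.0265] y [-0.0287 -0.028  -0.0273 -0.0266] [0.0286 0.0291 0.0296 0.0304]
circle in pliers axes [-0.0009  0.0007  0.0256] 0.0026
stub top 138 centroid -0.0022 0.0024 circ -0.0028 0.0027 0.0214
```

View pics/w3.png

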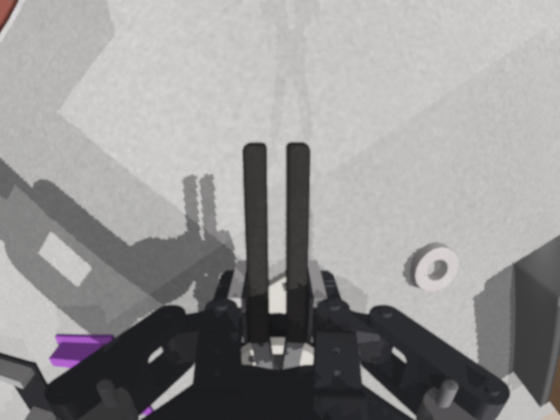

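Wrist view: handles parallel at (256,240) and (298,240), so they are home. The fitted ring radius of 25.5 mm means wide open. I make a small correction and then descend slowly while watching the force.

```bash
python3 -m handwheel '[{"tx":0.5,"ty":-1,"tz":0,"roll":0},{"tx":0,"ty":0,"tz":3,"roll":0},{"tx":0,"ty":0,"tz":3,"roll":0},{"tx":0,"ty":0,"tz":3,"roll":0},{"tx":0,"ty":0,"tz":3,"roll":0},{"tx":0,"ty":0,"tz":2,"roll":0},{"tx":0,"ty":0,"tz":0,"roll":0},{"tx":0,"ty":0,"tz":0,"roll":0}]'
python3 - <<'E'
from h import *
F=[];W=[];p=[]
for k in range(4):
    o=ctrl.get_obs();F.append(o['contact_force']);W.append(o['wrist_torque']);p.append(o['tool_pos'])
    im,d=optics.get_image(('scene','side')[k%2])
print(np.mean(F,0).round(2),np.mean(W,0).round(3),np.mean(p,0).round(4))
E
```

```text
t: 9.18
tool_pos: [0.3776, 0.2892, 0.128]
tool_rot: [-0.413, -3.114, 0.001]
contact_force: [-0.4, 0.8, -2.8]
opening: 0.0249
grip_force: 28.1
[-0.11 -0.09 -3.17] [0.008 0.05  0.034] [0.3778 0.2893 0.1283]
```

```bash
python3 -m handwheel '[{"tx":0,"ty":0,"tz":2,"roll":0},{"tx":0,"ty":0,"tz":2,"roll":0},{"tx":0,"ty":0,"tz":2,"roll":0},{"tx":0,"ty":0,"tz":2,"roll":0},{"tx":0,"ty":0,"tz":0,"roll":0},{"tx":0,"ty":0,"tz":0,"roll":0}]'
python3 - <<'E'
from h import *
F=[];W=[];p=[];t=[]
for k in range(4):
    o=ctrl.get_obs();F.append(o['contact_force']);W.append(o['wrist_torque']);p.append(o['tool_pos'])
    n=('scene','side')[k%2];im,d=optics.get_image(n)
    u,v=((299,151),(290,264))[k%2]
    if k<2:t.append(cv2.resize(im[v-30:v+40,u-32:u+33],None,fx=6,fy=6,interpolation=cv2.INTER_CUBIC))
cv2.imwrite('pics/h3.png',np.hstack(t)[...,::-1])
print(np.mean(F,0).round(2),np.mean(W,0).round(3),np.mean(p,0).round(4))
E
```

```text
t: 9.88
tool_pos: [0.3776, 0.2892, 0.12]
tool_rot: [-0.413, -3.114, 0.001]
contact_force: [-0.9, 0.0, -2.6]
opening: 0.0252
grip_force: 28.1
[-0.05  0.06 -3.08] [-0.007  0.049 -0.016] [0.3777 0.2893 0.1202]
```

View pics/h3.png

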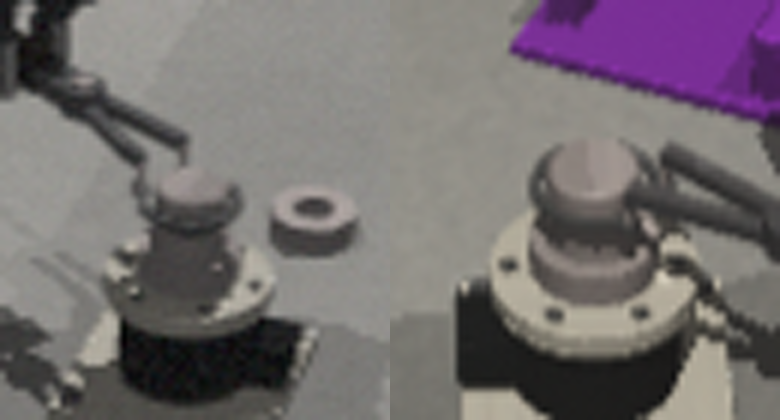

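The ring now encloses the stub in both views, scene (192,205) and side (590,190), with no force change. I go down the last 9 mm.

```bash
python3 -m handwheel '[{"tx":0,"ty":0,"tz":2,"roll":0},{"tx":0,"ty":0,"tz":2,"roll":0},{"tx":0,"ty":0,"tz":2,"roll":0},{"tx":0,"ty":0,"tz":2,"roll":0},{"tx":0,"ty":0,"tz":0.8,"roll":0},{"tx":0,"ty":0,"tz":0,"roll":0},{"tx":0,"ty":0,"tz":0,"roll":0},{"tx":0,"ty":0,"tz":0,"roll":0}]'
python3 - <<'E'
from h import *
F=[];W=[];p=[];D={'scene':[],'side':[]}
for k in range(8):
    o=ctrl.get_obs();F.append(o['contact_force']);W.append(o['wrist_torque']);p.append(o['tool_pos'])
    n=('scene','side')[k%2];im,d=optics.get_image(n);D[n].append(d)
print(np.mean(F,0).round(2),np.mean(W,0).round(3),np.mean(p,0).round(4),o['t'],o['grip_force'])
e=np.array([.525,.2502])
for n in D:
    P=cloud(n,np.median(D[n],0));h=np.hypot(P[...,0]-e[0],P[...,1]-e[1]);a=(P[...,:2]-e)@np.array([.965,-.262])
    q=P[(h<.014)];print(n,'top z',np.median(q[:,2]).round(4))
    q=P[(h>.0235)&(h<.0275)&(a>-.015)&(abs(P[...,2]-.111)<.012)];print('ring z',len(q),np.percentile(q[:,2],[25,50,75]).round(4))
E
```

```text
t: 10.75
tool_pos: [0.3778, 0.2893, 0.1116]
tool_rot: [0.413, 3.114, 0.0]
contact_force: [-0.1, -0.4, -2.5]
opening: 0.0248
grip_force: 28.1
[ 0.05 -0.04 -3.06] [ 0.002  0.063 -0.004] [0.3778 0.2893 0.1116] 11.1 28.13633143901825
scene top z 0.1274
ring z 28 [0.1081 0.1095 0.1103]
side top z 0.1308
ring z 32 [0.1121 0.1134 0.1139]
```

The ring centre measures about 0.110–0.112 m against 0.111 m for the groove. The force is still just the pliers' weight and the grip holds at 28 N, so I hand in.

```bash
python3 -c "
from station import ctrl
print(ctrl.finish_job())"
```

```text
the job is handed in; nothing more can be done
None
```

The job is handed in with the pliers still held at 28 N and level, handles home, and the spread circlip round the stub at about groove height (measured 110–112 mm, groove at 111 mm); no contact force showed, at about 11 s on the robot's clock.

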